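# Mount the cue extension in the spin stand

### The arm

A 7-joint arm with a two-finger parallel gripper is mounted at the origin on the work surface. World frame = base frame: x ahead of the robot, y to its left, z up, the work surface at z = 0. Lengths are in m, angles in rad, forces in N, time in s.
With the tool pointing down it reaches from about 0.4 to 0.875 m from the base axis. Payload 19.3 kg.
Tool frame: the origin (TCP) lies where the fingers leave the gripper's body, on its centre line; the fingertips stand bot.tip_reach ahead of it and the grasp point (between the pads) lies 54 mm ahead of it (bot.tip_reach is the distance from the TCP to the fingertips, in m); z points along the fingers, y is the line along which they close (so a half turn about z gives the same grasp; the last joint's range is limited). The gripper opens to 85 mm and grips with 20 to 120 N. Pads are 22 mm wide; open, the fingers measure 114 mm over their backs; the gripper's body (76 mm by 85 mm) begins 54 mm behind the grasp point. The pads swing forward as they close: fully open they stand 13 mm farther back than shut.
Start: joints at [-1.221, 0.521, -0.036, 1.599, 0.021, 1.021, -0.113], TCP at [0.255, 0.571, 0.304] pointing down, gripper open.
Joint ranges: [-2.91, 2.91], [-0.3, 2.13], [-1.5, 1.42], [0.17, 2.43], [-1.26, 4.41], [0.16, 1.93], [-2.52, 2.52]. Speed limits (rad/s): [1.89, 1.89, 2.39, 2.39, 3.01, 3.01, 3.01].

### API

Orientations are given as [roll, pitch, yaw] about the fixed x, y, z axes, in that order (R = Rz(yaw) Ry(pitch) Rx(roll)).
In Python, from workcell import bot gives the robot as it stands. The module is installed in compiled form; this text tells all that it offers.
- The arm moves only by the shell command python3 -m jog 'ROWS' [FORCE]. ROWS is JSON, a list that holds one entry, the list of rows, each a list of 7 numbers: the shift along the tool's x, y, z in mm, then the turn, a rotation vector about the tool's x, y, z in rad, then the opening, from 0 (shut) to 1 (fully open). In form: [[[tx, ty, tz, wx, wy, wz, fingers], ...]]. A call has 1 to 5 rows; each row shifts and turns the commanded pose from where the row before left it, along the tool's axes as they then stand; what a row does not reach is not made up. A row lasts 1/10 s, in which the tool goes at most 50 mm and 8.59 degrees, less where a joint would pass 70% of its speed; a pose out of reach is approached as far as the arm can. A call is refused whole if a number of a shift passes 50 or a number of a turn 0.15, either way. A call with a gripper value outside its range is refused whole. The fingers move at their own pace and stop on an object; FORCE is the grip in N (left out, the last holds). Time passes only in rows, so rows that do not move let the fingers close. It gives the time, the measured TCP pose, the force, the opening and the grip force at its end, in the units of the state.
- bot.observe(): the state, without advancing time (a new reading comes with each control period).
- bot.grab_frame(name): name is "side" or "top"; returns a dict with "img" (420x560x3 uint8, red, green, blue), "intrinsics" (3x3 intrinsics, pixels), "k1" (the pictures are not rectified: a ray, as slopes to the right and down, at radius r is drawn at 1 + k1 r^2 times it, then the intrinsics apply), "R" (3x3) and "t" (3): a world point X has camera coordinates R X + t. Camera axes: x right, y down, z forward; pixel columns grow to the right and rows downward; lengths in m; the calibration is good to about 2 mm. A picture is of the moment at which its call begins. There is no depth.
- bot.job_done(): hands the job in; it is judged then, once.
Trained networks look in a picture, given as the dict that the camera call returned (one of the last four; its "shot" number tells which), for a name from the list of things; names that differ only in an ending like _2 or _b are one class to them, and where a whole thing is asked for, a point or a joint stands for the part that bears it (a point fixed in the world has none). Each returns a list of dicts, best first, with "conf" (0 to 1); they miss things now and then, are a little off and sometimes report something else, mostly with a low value. They report only what shows in the picture. A call takes as long as a camera call.
- bot.trace(query, picture): "region" (420x560 bool, what is visible of it).
- bot.spot_point(query, picture): "xyz" ([x, y, z] in m, in world coordinates, good to about 4 mm: a listed point, or the origin of a listed thing).
The state is a dict: "clock": time; "qpos": joint angles; "qd": joint speeds; "joint_efforts": joint torques, N m; "position": TCP position; "tool_rot": TCP orientation; "force": force on the tool from outside, world axes, zero at the start; "moment": the same for the moment, N m; "grip_width": finger opening in m; "finger_force": force on a finger pad.
Only numpy, scipy, OpenCV 4.12 (cv2) and the standard library are available. Lean on these libraries where they do the work, as an engineer would, in place of code of your own. Each camera call takes 0.05 s, during which the arm holds its last target. There are 200 camera calls.

### The job

Open only the orange-tagged compartment of the organiser, take out the cue extension rod and lay it on the two white V rests of the spin stand. Then slide the tailstock up until both cones sit snugly in the sockets of the rod and hold it up off the rests, and let go. Leave the other two lids shut and do not disturb the jar, whistle and wristband; the orange-tagged lid may stay open.

Things in the scene. Friction and masses are not known exactly. Their poses are not given: they have to be found in the camera images.
- organiser: Wooden organiser fixed to the shelf: 160 (x) by 288 (y) by 53 mm high, 3 lidded compartments in a row along y, 94 mm apart, each 148 (x) by 88 mm (y) inside, floor 8 mm above the shelf. Origin at shelf level under the middle compartment's centre; x points from its front to its hinges, z up. 30 mm high, 32 mm deep ledges at front (-x) and back carry a coloured tag before and behind each compartment.
- insert_orange: Insert with two ORANGE tags (60 x 24 mm plates on the ledges, 97 mm before and 99 mm behind this origin). Origin at shelf level under the centre of its compartment; axes as the organiser's. Two V blocks inside at x = -40 and +40 mm carry the rod along x, axis 32 mm above the shelf, within 5 mm of centred. Which compartment it is in changes from run to run.
- insert_blue: Same insert with blue tags; its compartment is empty and must stay shut.
- insert_white: Same insert with white tags; its compartment is empty and must stay shut.
- rod: Cue extension: rigid round rod, 22 mm diameter, 120 mm long, about 100 g, dark wood with brass ends and two orange bands; both ends alike, each with a round socket 12 mm wide and 15 mm deep. Origin at its centre, x along the rod. Starts in the orange-tagged compartment, hidden under its lid.
- stand: Spin stand fixed to the shelf: dark steel bed 275 x 80 mm, top 18 mm above the shelf, x along it towards the blue headstock block (x = 67 to 103 mm, 77 mm high). Origin at shelf level under the place of the mounted rod's centre. Its two cones face each other on the centre line y = 0, z = 62 mm.
- head_tip (a point): Tip of the headstock's fixed steel cone, at x = 52, y = 0, z = 62 mm in the stand, pointing to the stand's -x. Both cones are 15 mm long, 18 mm thick at the base and 3 mm at the tip.
- rests (a point): Point midway between the two white V rests on the axis of a rod laid on them: x = -9, y = 0, z = 59 mm in the stand. The rests, each 8 mm thick, stand at x = -52 and +34 mm and carry the rod along the stand's x, 3 mm below the cones' centre line; their upper tips stand at about z = 60 mm, 18 mm to either side.
- tailstock (a joint): Sliding tailstock, m: 0 = fully back, grows towards the headstock (stand +x), stop at 0.052. Its cone tip is at stand x = -96 mm + this value. Starts between 0 and 0.012. 3.5 N of friction keeps it where it is left. With the rod tight between both cones it reads about 0.044, the rod on the centre line, off the rests; pushing takes about 10 N in all.
- tail_grip (a point): Grip point on the black tab on top of the blue tailstock block (40 mm long in stand x). Tab: 24 mm along stand x, 14 mm across (stand y), 36 mm tall, from 75 to 111 mm above the shelf; this point is 101 mm above the shelf on its middle. It moves with the tailstock.
- lid_left (a joint): Hinge of the left compartment's grey lid (seen from the robot, left is +y), rad: 0 shut, grows as its front edge is lifted, up to 1.75 (just past upright). About 0.14 N m of friction keeps it at any angle where it is left.
- lid_left_grip (a point): Grip point on the black tab of the left lid: 14 mm wide (along the hinge), 16 mm long, 36 mm tall on the lid's upper face (59.5 mm above the shelf when shut). This point is 26 mm above that face (32 mm above the hinge axis), 145 mm before the hinge axis, 20 mm from the lid's free front edge; moves with the lid.
- lid_left_hinge (a point): Point on the hinge axis of the left lid, fixed, at the far rim of the organiser 53.5 mm above the shelf, 80 mm to +x of the centre of this compartment; the hinge axis is the organiser's y.
- lid_middle (a joint): Hinge of the middle compartment's grey lid (seen from the robot, left is +y), rad: 0 shut, grows as its front edge is lifted, up to 1.75 (just past upright). About 0.14 N m of friction keeps it at any angle where it is left.
- lid_middle_grip (a point): Grip point on the black tab of the middle lid: 14 mm wide (along the hinge), 16 mm long, 36 mm tall on the lid's upper face (59.5 mm above the shelf when shut). This point is 26 mm above that face (32 mm above the hinge axis), 145 mm before the hinge axis, 20 mm from the lid's free front edge; moves with the lid.
- lid_middle_hinge (a point): Point on the hinge axis of the middle lid, fixed, at the far rim of the organiser 53.5 mm above the shelf, 80 mm to +x of the centre of this compartment; the hinge axis is the organiser's y.
- lid_right (a joint): Hinge of the right compartment's grey lid (seen from the robot, left is +y), rad: 0 shut, grows as its front edge is lifted, up to 1.75 (just past upright). About 0.14 N m of friction keeps it at any angle where it is left.
- lid_right_grip (a point): Grip point on the black tab of the right lid: 14 mm wide (along the hinge), 16 mm long, 36 mm tall on the lid's upper face (59.5 mm above the shelf when shut). This point is 26 mm above that face (32 mm above the hinge axis), 145 mm before the hinge axis, 20 mm from the lid's free front edge; moves with the lid.
- lid_right_hinge (a point): Point on the hinge axis of the right lid, fixed, at the far rim of the organiser 53.5 mm above the shelf, 80 mm to +x of the centre of this compartment; the hinge axis is the organiser's y.
- jar: Bystander: green glass jar with a bamboo lid, 76 mm wide, 102 mm high, loose; origin at the centre of its underside.
- whistle: Bystander: small orange plastic whistle, about 50 x 18 x 22 mm, loose; origin under its drum.
- wristband: Bystander: hard green wristband ring, 68 mm wide, 12 mm high, lying flat, loose; origin at the centre of its underside.

How it is judged:
On the way, in this order (a step that is already met when the one before it is completed fails the run):
1. the rod has been lifted out of its compartment (its centre above 70 mm) (height (world z) of rod above 0.07 m), for 0.1 s.
2. the rod lies on both V rests, let go, with the tailstock still back (below 0.030) (z of rod in the frame of stand between 0.0575 and 0.0605 m and y of rod in the frame of stand between -0.004 and 0.004 m and x of rod in the frame of stand between -0.045 and -0 m and angle between the x axis of rod and the x axis of stand, either way round below 0.04 rad and contact force between the fingers and rod below 0.1 N and value of joint tailstock below 0.03 m), for 0.2 s.
At the end, for the whole second after the job is handed in: The rod is held between both cones: its centre within 1.3 mm of the centre line's height (62 mm), so off the rests, within 1.5 mm sideways and 4 mm along the stand of the mounted place, parallel to the stand within 0.025 rad, at rest and let go; tailstock beyond 0.040 (z of rod in the frame of stand between 0.0607 and 0.0633 m and y of rod in the frame of stand between -0.0015 and 0.0015 m and x of rod in the frame of stand between -0.004 and 0.004 m and angle between the x axis of rod and the x axis of stand, either way round below 0.025 rad and value of joint tailstock above 0.04 m and linear speed of rod below 0.01 m/s and contact force between the fingers and rod below 0.1 N); the robot touches nothing.
It fails at once if a lid other than the orange-tagged one is opened by more than 0.2 rad ((value of joint lid_left above 0.2 rad and horizontal distance between insert_orange and lid_left_hinge above 0.1 m) or (value of joint lid_middle above 0.2 rad and horizontal distance between insert_orange and lid_middle_hinge above 0.1 m) or (value of joint lid_right above 0.2 rad and horizontal distance between insert_orange and lid_right_hinge above 0.1 m)).
It fails at once if the jar is moved by more than 25 mm or tipped (distance of jar from where it was at the start of the episode above 0.025 m or angle between jar's own z axis and vertical above 0.4 rad).
It fails at once if the whistle is moved by more than 25 mm or tipped (distance of whistle from where it was at the start of the episode above 0.025 m or angle between whistle's own z axis and vertical above 0.4 rad).
It fails at once if the wristband is moved by more than 25 mm or tipped (distance of wristband from where it was at the start of the episode above 0.025 m or angle between wristband's own z axis and vertical above 0.4 rad).
It also fails if it takes over 62 s, if anything falls off the work surface, if the arm or the gripper's body presses on something with over 40 N, if the wrist force passes 120 N, or if a joint passes its speed limit or range.

## Working session

There is one attempt and no reset: what is moved stays moved. The work goes in short steps, Python scripts to look and compute and a shell command to move; the robot and the scene stay as the last step left them, time stands still between calls to the robot, and variables do not carry over. Pictures are saved under pics/ and viewed, at most 10 in all, crops included, and the job is handed in when it is done.

```bash
mkdir -p pics
cat > h.py <<'E'
from workcell import bot
import numpy as np, cv2
from scipy.spatial.transform import Rotation as Ro
def save(f,n): cv2.imwrite('pics/'+n+'.png',f['img'][:,:,::-1])
def proj(f,X):
    c=f['R']@np.array(X)+f['t']; s=c[:2]/c[2]; s=s*(1+f['k1']*(s@s)); K=f['intrinsics']
    return K[0,0]*s[0]+K[0,2],K[1,1]*s[1]+K[1,2]
def ray(f,u,v):
    K=f['intrinsics']; d=np.array([(u-K[0,2])/K[0,0],(v-K[1,2])/K[1,1]]); s=d.copy()
    for _ in range(30): s=d/(1+f['k1']*(s@s))
    R=np.array(f['R']); return -R.T@f['t'], R.T@np.array([s[0],s[1],1])
def atz(f,u,v,z):
    o,d=ray(f,u,v); return o+d*(z-o[2])/d[2]
E
python3 - <<'E'
from h import *
np.set_printoptions(precision=4,suppress=True)
s=bot.observe(); print(s['position'],s['tool_rot'],s['grip_width'],bot.tip_reach,s['clock'])
F={}
for c in('side','top'):
    f=bot.grab_frame(c); save(f,c+'0'); F[c]=f; print(c,-np.array(f['R']).T@f['t'])
    for q in ['organiser','insert_orange','insert_blue','insert_white','stand','head_tip','rests','tail_grip','lid_left_grip','lid_middle_grip','lid_right_grip','lid_left_hinge','lid_middle_hinge','lid_right_hinge','jar','whistle','wristband']:
        r=bot.spot_point(q,f); print(q,[(np.round(k['xyz'],4),round(k['conf'],2)) for k in r[:2]])
E
```

```text
[0.2547 0.5705 0.3033] [-3.1404  0.0001  2.7218] 0.08542143678132463 0.0726 0.0
side [ 0.3156 -0.5889  0.586 ]
organiser [(array([ 0.5486, -0.1961,  0.0013]), 0.76)]
insert_orange [(array([ 0.4956, -0.0922,  0.0866]), 0.21)]
insert_blue [(array([ 0.547 , -0.1914, -0.0018]), 0.44)]
insert_white []
stand [(array([0.568 , 0.1621, 0.0011]), 0.76), (array([ 0.6094, -0.2989,  0.0532]), 0.6)]
head_tip [(array([0.614 , 0.1793, 0.0609]), 0.74)]
rests [(array([0.5632, 0.1621, 0.061 ]), 0.61)]
tail_grip [(array([0.4505, 0.1394, 0.0954]), 0.95)]
lid_left_grip [(array([ 0.4954, -0.0919,  0.0875]), 0.68)]
lid_middle_grip [(array([ 0.4789, -0.1793,  0.0889]), 0.88)]
lid_right_grip [(array([ 0.4709, -0.2738,  0.083 ]), 0.83), (array([ 0.6125, -0.2967,  0.0544]), 0.35)]
lid_left_hinge [(array([ 0.641 , -0.1134,  0.0557]), 0.84), (array([ 0.6283, -0.2007,  0.0561]), 0.55)]
lid_middle_hinge [(array([ 0.6295, -0.2012,  0.0579]), 0.78)]
lid_right_hinge [(array([ 0.6137, -0.2955,  0.0554]), 0.93)]
jar [(array([0.7829, 0.1233, 0.0001]), 0.66)]
whistle [(array([ 0.7481, -0.0379, -0.    ]), 0.85), (array([ 0
[... 491 characters left out ...]
 0.94)]
tail_grip [(array([0.4502, 0.1328, 0.1   ]), 0.75)]
lid_left_grip [(array([0.4463, 0.1292, 0.1038]), 0.69), (array([ 0.4966, -0.0907,  0.0851]), 0.68)]
lid_middle_grip [(array([ 0.4847, -0.1802,  0.0868]), 0.8)]
lid_right_grip [(array([ 0.4676, -0.2753,  0.0869]), 0.98)]
lid_left_hinge [(array([ 0.6385, -0.1133,  0.0508]), 0.86)]
lid_middle_hinge [(array([ 0.6247, -0.2015,  0.0529]), 0.82), (array([0.5573, 0.1664, 0.0582]), 0.27)]
lid_right_hinge [(array([ 0.6145, -0.2968,  0.0525]), 0.8), (array([ 0.6244, -0.2024,  0.055 ]), 0.26)]
jar [(array([0.7822, 0.1249, 0.    ]), 0.83)]
whistle [(array([ 0.7439, -0.0338, -0.0024]), 0.51)]
wristband [(array([ 0.4815, -0.1825,  0.0866]), 0.74)]
```

View pics/top0.png

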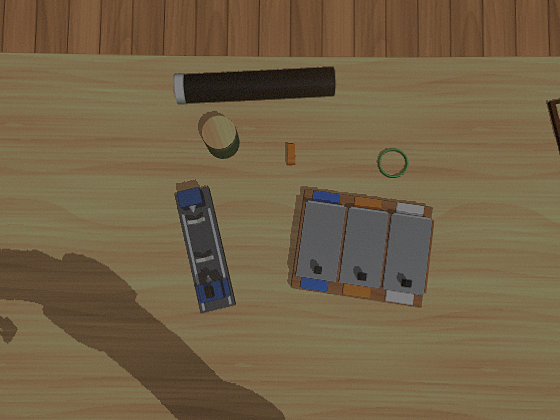

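View pics/side0.png

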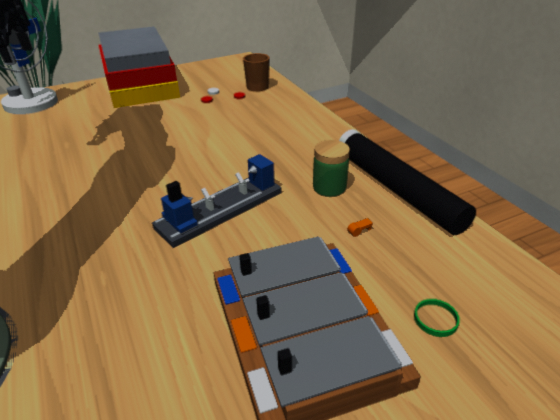

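```bash
cat > fit.py <<'E'
from h import *
from scipy.optimize import least_squares
np.set_printoptions(precision=4,suppress=True)
ft=bot.grab_frame('top'); fs=bot.grab_frame('side')
hsv=lambda f:cv2.cvtColor(f['img'],cv2.COLOR_RGB2HSV)
p0=np.array([.547,-.197,-.14])
def w(p,l): c,s=np.cos(p[2]),np.sin(p[2]); return np.array([p[0]+c*l[0]-s*l[1],p[1]+s*l[0]+c*l[1],l[2]])
rng={'o':((5,180,120),(18,255,255)),'b':((105,120,60),(130,255,255)),'w':((0,0,150),(179,60,255))}
obs=[]
for f in(ft,fs):
    H=hsv(f)
    for k,y in(('b',.094),('o',0),('w',-.094)):
        for x in(-.097,.099):
            l=(x,y,.031); u,v=proj(f,w(p0,l)); m=cv2.inRange(H,*map(np.array,rng[k]))
            n,_,st,ce=cv2.connectedComponentsWithStats(m)
            c=[i for i in range(1,n) if st[i,4]>40 and np.hypot(*(ce[i]-(u,v)))<18]
            if c:
                i=max(c,key=lambda i:st[i,4]); obs.append((f,l,ce[i])); print(k,x,np.round((u,v)),ce[i],st[i,4])
r=least_squares(lambda p:np.ravel([np.array(proj(f,w(p,l)))-c for f,l,c in obs]),p0,loss='soft_l1')
print('organiser',r.x,np.round(r.fun.reshape(-1,2),1).tolist())
S={'stand':(0,0,0),'head_tip':(.052,0,.062),'rests':(-.009,0,.059)}
P=[];T=[]
for f in(ft,fs,bot.grab_frame('top'),bot.grab_frame('side')):
    for q,l in S.items():
        for k in bot.spot_point(q,f):
            if k['xyz'][1]>.1: P.append((l,k['xyz'])); break
    for k in bot.spot_point('tail_grip',f):
        if k['xyz'][1]>.1: T.append(k['xyz']);break
T=np.array(T)
r2=least_squares(lambda p:np.concatenate([np.ravel([w(p,l)[:2]-x[:2] for l,x in P])]+[[np.array([-np.sin(p[2]),np.cos(p[2])])@(t[:2]-p[:2])] for t in T]),[.566,.163,.245],loss='soft_l1',f_scale=.004)
s=r2.x;print('stand',s,np.round(r2.fun*1e3,1)); print('tail',T, 'local x',(T[:,:2]-s[:2])@[np.cos(s[2]),np.sin(s[2])])
tr=bot.trace('stand',ft)
m=tr[0]['region'].astype(np.uint8); c=max(cv2.findContours(m,0,2)[0],key=cv2.contourArea); b=cv2.boxPoints(cv2.minAreaRect(c))
print('bed?',b,[atz(ft,*q,.018)[:2] for q in b])
G=np.hstack([ft['img'],fs['img']])
im=G.copy()
for j,f in enumerate((ft,fs)):
    D=lambda p,l,col:cv2.circle(im,tuple(int(round(a)) for a in np.array(proj(f,w(p,l)))+(560*j,0)),1,col,-1)
    for x,y,z in[(-.145,-.04,.018),(.13,-.04,.018),(.13,.04,.018),(-.145,.04,.018),(.052,0,.062),(-.052,0,.05),(.034,0,.05),(.067,0,.077),(.103,0,.077),(-.052,.018,.06),(-.052,-.018,.06),(.034,.018,.06),(.034,-.018,.06)]: D(s,(x,y,z),(255,0,255))
    for y in(-.094,0,.094): D(r.x,(-.065,y,.0955),(255,255,0)); D(r.x,(.08,y,.0535),(255,255,0))
a=im[170:320,160:260]; b=im[140:250,560+140:560+300]
cv2.imwrite('pics/fit.png',np.vstack([cv2.resize(a,(400,600),interpolation=0)[:, :]]) [:,:,::-1]) 
B=cv2.resize(b,(400,275),interpolation=0); o=cv2.resize(im[180:310,280:440],(400,325),interpolation=0)
cv2.imwrite('pics/fit.png',np.hstack([cv2.resize(a,(400,600),interpolation=0),np.vstack([B,o])])[:,:,::-1])
E
python3 fit.py
```

```text
b -0.097 [316. 284.] [313.9101 284.1835] 278
b 0.099 [329. 197.] [325.9187 196.7561] 246
b -0.097 [229. 290.] [228.1125 289.1076] 409
b 0.099 [339. 262.] [340.1689 260.8219] 219
o -0.097 [244. 335.] [243.7511 336.2702] 892
o 0.099 [364. 301.] [369.2538 304.6884] 398
w -0.097 [262. 391.] [261.9945 389.674 ] 724
w 0.099 [395. 350.] [396.659  347.0891] 393
organiser [ 0.5481 -0.1956 -0.1366] [[1.8, -0.6], [1.8, -0.0], [0.9, 0.0], [-1.2, 0.4], [0.4, -2.3], [-5.2, -4.3], [0.8, 0.1], [-1.7, 1.4]]
stand [0.5667 0.166  0.2544] [ 2.9 -0.1  0.3  2.5 -3.1 -3.4 -2.9  1.2  1.  -1.6  0.1 -0.7  3.4  2.9
  0.5  2.3  0.8 -1.8 -1.3  2.2 -1.4 -3.9 -0.2 -0.5 -2.5  3.1 -2.8  2.1]
tail [[0.4466 0.1322 0.1019]
 [0.4514 0.1393 0.0961]
 [0.4496 0.1327 0.0991]
 [0.4508 0.1381 0.0932]] local x [-0.1247 -0.1183 -0.1217 -0.1192]
bed? [[172.0055 192.5702]
 [210.0087 184.0389]
 [237.0943 304.6931]
 [199.0912 313.2244]] [array([0.6667, 0.2379]), array([0.6873, 0.1518]), array([0.416 , 0.0846]), array([0.3965, 0.1686])]
```

View pics/fit.png

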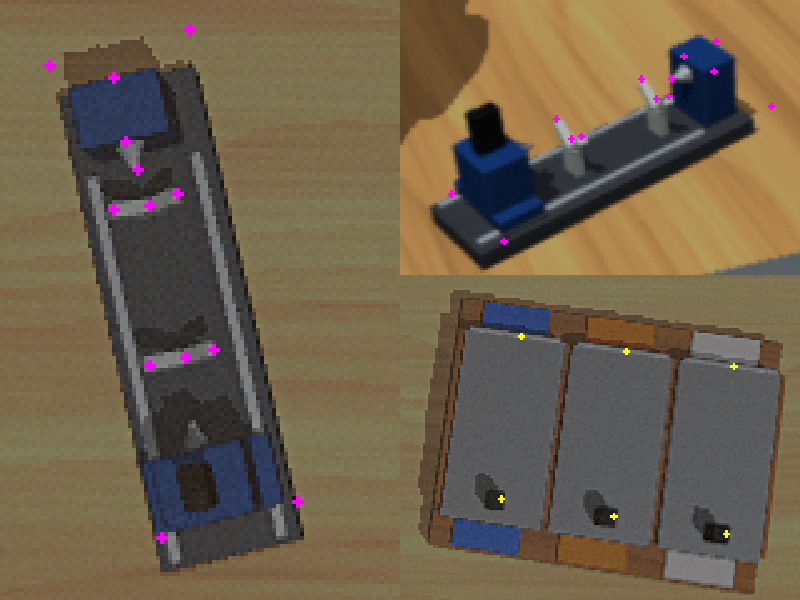

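```bash
cat > f2.py <<'E'
from h import *
from scipy.optimize import least_squares
np.set_printoptions(precision=4,suppress=True)
ft=bot.grab_frame('top'); fs=bot.grab_frame('side')
def w(p,l): c,s=np.cos(p[2]),np.sin(p[2]); return np.array([p[0]+c*l[0]-s*l[1],p[1]+s*l[0]+c*l[1],l[2]])
O=[(ft,(x,y,.031),c) for x,y,c in[(-.097,.094,(314.2,284.5)),(-.097,0,(356.4,290.8)),(-.097,-.094,(400,297.6)),(.099,.094,(326.4,196.8)),(.099,0,(368.4,202.8)),(.099,-.094,(410,208.4))]]
O+=[(fs,(x,y,.031),c) for x,y,c in[(-.097,.094,(228.1,289.1)),(-.097,0,(243.7,335)),(-.097,-.094,(262,389.7)),(.099,.094,(340.2,260.8)),(.099,-.094,(396.7,347.1))]]
def fit(O,p0):
    r=least_squares(lambda p:np.ravel([np.array(proj(f,w(p,l)))-c for f,l,c in O]),p0,loss='soft_l1'); print(r.x,np.round(r.fun.reshape(-1,2),1).tolist()); return r.x
for o in(O,O[:6],O[6:]): po=fit(o,[.547,-.197,-.14])
c=lambda x,y:(160+x/4,170+y/4); d=lambda x,y:(140+(x-400)/2.5,140+y/2.5)
S=[(ft,(.052,0,.062),c(137,168)),(ft,(.034,.018,.06),c(107,210)),(ft,(.034,-.018,.06),c(178,193)),(ft,(-.052,.018,.06),c(147,361)),(ft,(-.052,-.018,.06),c(213,346)),
(fs,(.052,0,.062),d(672,77)),(fs,(.034,.018,.06),d(641,79)),(fs,(.034,-.018,.06),d(668,97)),(fs,(-.052,.018,.06),d(556,119)),(fs,(-.052,-.018,.06),d(582,137))]
for o in(S,S[:5],S[5:]): fit(o,[.567,.166,.25])
B=[atz(ft,*c(*q),.018)[:2] for q in((60,85),(192,66),(300,540),(162,570))]
B=np.array(B);print(B,np.linalg.norm(B-np.roll(B,1,0),axis=1)); a=(B[0]+B[1]-B[2]-B[3])/2; print('bed yaw',np.arctan2(a[1],a[0]))
for L in((0,3),(1,2)): a=B[L[0]]-B[L[1]];print(np.arctan2(a[1],a[0]))
print(bot.observe()['clock'])
E
python3 f2.py
```

```text
[ 0.5477 -0.1941 -0.1321] [[1.0, -0.5], [1.2, -0.5], [0.3, -0.9], [0.5, 0.3], [0.1, 0.1], [0.5, 0.4], [0.1, -0.2], [-0.2, -1.4], [0.5, -0.5], [-2.2, -0.2], [-2.5, 0.4]]
[ 0.5472 -0.1928 -0.1349] [[0.3, -0.4], [0.4, -0.3], [-0.4, -0.6], [0.0, 0.4], [-0.4, 0.4], [0.0, 0.8]]
[ 0.548  -0.1954 -0.1337] [[0.7, 0.1], [0.4, -1.0], [1.0, 0.1], [-1.6, 0.2], [-1.8, 1.1]]
[0.5671 0.1657 0.2553] [[0.0, 0.1], [1.5, -0.4], [-0.2, -0.1], [0.4, 0.2], [0.0, -0.1], [-0.5, 0.1], [0.0, -0.2], [-0.4, -0.5], [0.2, -0.7], [-0.1, -0.3]]
[0.567  0.1663 0.256 ] [[-0.3, 0.2], [1.2, -0.3], [-0.5, -0.0], [0.1, 0.2], [-0.2, -0.1]]
[0.567  0.1644 0.2561] [[-0.4, 0.4], [0.2, 0.1], [-0.2, -0.2], [0.3, -0.4], [0.1, 0.1]]
[[0.6698 0.2312]
 [0.6816 0.1562]
 [0.4152 0.0892]
 [0.3981 0.1655]] [0.2796 0.0759 0.2747 0.0782]
bed yaw 0.24182012357097676
0.23717560898209347
0.24654734546939372
2.95
```

```bash
cat > to.py <<'E'
# usage: to.py x y z yaw [roll pitch] : tool-frame shift (mm) and turn from measured pose
import sys; from h import *
a=[float(v) for v in sys.argv[1:]]; s=bot.observe()
R=Ro.from_euler('xyz',s['tool_rot']); T=Ro.from_euler('xyz',[np.pi if len(a)<6 else a[4],0 if len(a)<6 else a[5],a[3]])
print('shift',np.round(R.inv().apply(np.array(a[:3])-s['position'])*1e3,1),'shift after turn',np.round(T.inv().apply(np.array(a[:3])-s['position'])*1e3,1),'turn',np.round((R.inv()*T).as_rotvec(),3))
print('q',np.round(s['qpos'],2),'F',np.round(s['force'],1),'grip',round(s['grip_width'],4),'pos',np.round(s['position'],4),np.round(s['tool_rot'],3),'t',s['clock'])
E
python3 -m jog '[[[0,0,0,0,0,-0.143,1],[0,0,0,0,0,-0.143,1],[-32,-36,0,0,0,0,1],[-32,-36,0,0,0,0,1],[-32,-36,0,0,0,0,1]]]'
python3 -m jog '[[[-32,-36,0,0,0,0,1],[-32,-36,0,0,0,0,1],[-32,-36,0,0,0,0,1],[-32,-36,0,0,0,0,1],[-32,-36,0,0,0,0,1]]]'
python3 to.py .4835 -.183 .20 3.0076
```

```text
clock: 3.45
position: [0.3362, 0.4493, 0.3038]
tool_rot: [-3.142, 0.0, 3.008]
force: [1.9, 0.7, 0.4]
grip_width: 0.0852
finger_force: 0.0
clock: 3.95
position: [0.4709, 0.2494, 0.3042]
tool_rot: [3.141, 0.0, 3.008]
force: [0.7, 0.5, 0.0]
grip_width: 0.0854
finger_force: 0.0
shift [ -70.2 -426.9  104. ] shift after turn [ -70.3 -426.8  104.2] turn [0. 0. 0.]
q [-0.58  0.37 -0.03  1.84  0.01  0.92  0.83] F [0.7 0.5 0. ] grip 0.0854 pos [0.4709 0.2494 0.3042] [3.141 0.    3.008] t 3.95
```

```bash
python3 -m jog '[[[-8,-45,5,0,0,0,1],[-8,-45,5,0,0,0,1],[-8,-45,10,0,0,0,1],[-8,-45,10,0,0,0,1],[-8,-45,10,0,0,0,1]]]' >/dev/null
python3 -m jog '[[[-8,-45,15,0,0,0,1],[-8,-45,15,0,0,0,1],[-8,-45,15,0,0,0,1],[-6,-45,15,0,0,0,1],[0,-22,4,0,0,0,1]]]' >/dev/null
python3 - <<'E'
from h import *
fs=bot.grab_frame('side'); ft=bot.grab_frame('top')
for f in(fs,ft): print([ (np.round(k['xyz'],4),round(k['conf'],2)) for k in bot.spot_point('lid_middle_grip',f)])
im=np.vstack([cv2.resize(fs['img'][220:400,150:430],(560,360)),cv2.resize(ft['img'][180:300,280:466],(560,361))])
cv2.imwrite('pics/a.png',cv2.resize(im,(465,600))[:,:,::-1])
E
python3 to.py .4833 -.1835 .1405 3.0076
```

```text
[(array([ 0.4808, -0.183 ,  0.0894]), 0.82)]
[(array([ 0.4806, -0.1839,  0.086 ]), 0.7)]
shift [-1.2 -2.  59.4] shift after turn [-1.2 -2.  59.4] turn [ 0.    -0.    -0.001]
q [ 0.2   0.5   0.07  1.98 -0.05  0.66  1.73] F [-0.2 -0.4  0.6] grip 0.0855 pos [ 0.4824 -0.1814  0.1999] [ 3.141 -0.     3.007] t 5.15
```

View pics/a.png

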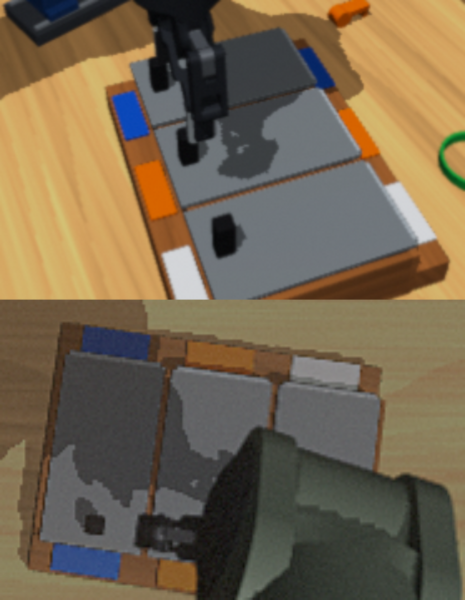

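The gripper hangs over the middle lid's tab (tab at about (188,147) in the side crop), between the two neighbouring tabs. Descending and gripping it.

```bash
python3 -m jog '[[[0,-2,20,0,0,0,1],[0,0,20,0,0,0,1],[0,0,19,0,0,0,1],[0,0,0,0,0,0,0],[0,0,0,0,0,0,0]]]' 30
python3 -m jog '[[[0,0,0,0,0,0,0],[0,0,0,0,0,0,0],[0,0,0,0,0,0,0],[0,0,0,0,0,0,0]]]' 
python3 to.py .4833 -.1835 .1405 3.0076
```

```text
clock: 5.65
position: [0.4825, -0.1825, 0.1414]
tool_rot: [3.141, -0.0, 3.009]
force: [0.9, -0.4, -0.2]
grip_width: 0.0589
finger_force: 0.0
clock: 6.05
position: [0.4824, -0.1839, 0.1416]
tool_rot: [-3.141, 0.001, 3.007]
force: [-0.9, -3.6, 7.5]
grip_width: 0.0132
finger_force: 35.0
shift [-0.9  0.5  1.1] shift after turn [-0.9  0.5  1.1] turn [-0.001  0.001 -0.   ]
q [ 0.21  0.6   0.05  2.01 -0.06  0.53  1.74] F [-0.9 -3.6  7.5] grip 0.0132 pos [ 0.4824 -0.1839  0.1416] [-3.141e+00  1.000e-03  3.007e+00] t 6.05
```

```bash
python3 -m jog '[[[-2.7,0,-10.9,0,0,0,0],[-3.7,0,-10.4,0,0,0,0],[-4.4,0,-10.2,0,0,0,0],[-5.1,0,-9.9,0,0,0,0],[0,0,0,0,0,0,0]]]'
python3 -m jog '[[[-5.8,0,-9.5,0,0,0,0],[-6.6,0,-9,0,0,0,0],[-7.2,0,-8.5,0,0,0,0],[-7.9,0,-7.9,0,0,0,0],[0,0,0,0,0,0,0]]]'
python3 to.py .4833 -.1835 .1405 3.0076
```

```text
clock: 6.55
position: [0.4985, -0.1861, 0.1839]
tool_rot: [-3.141, 0.001, 3.007]
force: [-1.7, -5.1, 0.3]
grip_width: 0.0133
finger_force: 33.0
clock: 7.05
position: [0.5257, -0.1897, 0.2186]
tool_rot: [-3.141, 0.001, 3.007]
force: [-2.6, -4.2, 1.6]
grip_width: 0.0135
finger_force: 32.2
shift [42.9  0.5 78.1] shift after turn [42.9  0.5 78.1] turn [-0.001  0.001 -0.   ]
q [ 0.19  0.53  0.07  1.86 -0.05  0.76  1.72] F [-2.6 -4.2  1.6] grip 0.0135 pos [ 0.5257 -0.1897  0.2186] [-3.141e+00  1.000e-03  3.007e+00] t 7.05
```

```bash
python3 -m jog '[[[-8.4,0,-7.3,0,0,0,0],[-8.9,0,-6.6,0,0,0,0],[-9.4,0,-6,0,0,0,0],[-9.8,0,-5.3,0,0,0,0],[0,0,0,0,0,0,0]]]'
python3 -m jog '[[[-10.2,0,-4.5,0,0,0,0],[-10.5,0,-3.7,0,0,0,0],[-10.8,0,-2.9,0,0,0,0],[-10.9,0,-2.1,0,0,0,0],[0,0,0,0,0,0,0]]]'
python3 -m jog '[[[-11.1,0,-1.3,0,0,0,0],[-11.1,0,-0.5,0,0,0,0],[-11.1,0,0.4,0,0,0,0],[-11.1,0,1.2,0,0,0,0],[0,0,0,0,0,0,0]]]'
python3 - <<'E'
from h import *
f=bot.grab_frame('side'); cv2.imwrite('pics/b.png',cv2.resize(f['img'][150:400,150:500],(700,500))[:,:,::-1])
E
```

```text
clock: 7.55
position: [0.5619, -0.1946, 0.2436]
tool_rot: [-3.141, 0.0, 3.008]
force: [-4.1, -3.3, 2.8]
grip_width: 0.0137
finger_force: 31.6
clock: 8.05
position: [0.6041, -0.2004, 0.2566]
tool_rot: [-3.141, 0.001, 3.008]
force: [-3.1, -2.8, 5.4]
grip_width: 0.0128
finger_force: 31.4
clock: 8.55
position: [0.6483, -0.2063, 0.2567]
tool_rot: [-3.141, 0.001, 3.008]
force: [-0.9, -3.6, 5.9]
grip_width: 0.013
finger_force: 31.4
```

View pics/b.png

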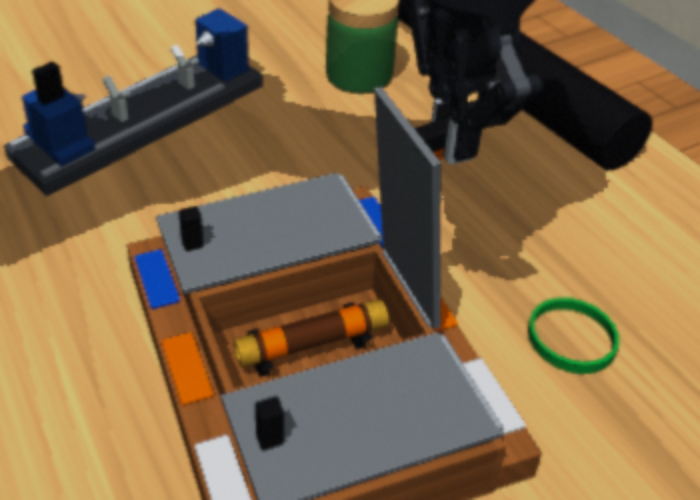

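Lid upright, and the rod lies in the middle compartment from (245,350) to (378,313) in the crop. Releasing, lifting clear, moving back over it.

```bash
python3 -m jog '[[[0,0,0,0,0,0,0.6],[0,0,0,0,0,0,0.6],[0,0,0,0,0,0,0.6],[0,0,-10,0,0,0,0.6],[0,0,-35,0,0,0,0.6]]]' >/dev/null
python3 -m jog '[[[0,0,-40,0,0,0,0.6],[30,0,0,0,0,0,0.55],[45,0,0,0,0,0,0.55],[45,0,0,0,0,0,0.55],[45,0,0,0,0,0,0.55]]]' >/dev/null
python3 -m jog '[[[45,0,0,0,0,0,0.55],[0,0,0,0,0,0,0.55]]]'
python3 - <<'E'
from h import *
np.set_printoptions(precision=4,suppress=True)
for c in('side','top','side','top'):
    f=bot.grab_frame(c); print(c,[(k['xyz'],k['conf']) for k in bot.spot_point('rod',f)[:2]])
    for k in bot.trace('rod',f)[:1]:
        m=k['region'].astype(np.uint8); r=cv2.minAreaRect(max(cv2.findContours(m,0,2)[0],key=cv2.contourArea)); b=cv2.boxPoints(r); print(k['conf'],m.sum(),r)
        b=np.array([b[i] for i in range(4)]); l=[np.linalg.norm(b[0]-b[1]),np.linalg.norm(b[1]-b[2])]
        e=[(b[1]+b[2])/2,(b[0]+b[3])/2] if l[0]>l[1] else [(b[0]+b[1])/2,(b[2]+b[3])/2]
        print('ends',[atz(f,*q,.034) for q in e])
    if c=='top': save(f,'c_top')
    else: save(f,'c_side')
E
python3 to.py .5476 -.1938 .20 3.0076
```

```text
clock: 9.8
position: [0.4347, -0.1775, 0.3418]
tool_rot: [3.141, -0.001, 3.006]
force: [1.7, -0.0, -0.5]
grip_width: 0.047
finger_force: 0.0
side [([0.5483, -0.1925, 0.0354], 0.77)]
0.91 1116 ((305.1384582519531, 316.0076904296875), (15.34851360321045, 78.3212661743164), 74.74488067626953)
ends [array([ 0.6091, -0.2052,  0.034 ]), array([ 0.4876, -0.1876,  0.034 ])]
top [([0.5501, -0.1918, 0.032], 0.81)]
0.67 3106 ((320.42572021484375, 239.8945770263672), (40.87880325317383, 78.72523498535156), 7.539444923400879)
ends [array([ 0.6491, -0.1108,  0.034 ]), array([ 0.4751, -0.0881,  0.034 ])]
side [([0.5447, -0.1909, 0.0339], 0.7), ([0.618, 0.182, 0.0615], 0.69)]
0.83 1165 ((305.40606689453125, 315.6680908203125), (15.413453102111816, 79.24584197998047), 74.1974868774414)
ends [array([ 0.6108, -0.2043,  0.034 ]), array([ 0.4873, -0.1878,  0.034 ])]
top [([0.5486, -0.1899, 0.0361], 0.65)]
0.84 514 ((361.5946960449219, 245.64126586914062), (9.917777061462402, 53.71596145629883), 7.352379322052002)
ends [array([ 0.6092, -0.1986,  0.034 ]), array([ 0.4909, -0.1825,  0.034 ])]
shift [-109.5   -1.6  140.6] shift after turn [-109.4   -1.6  140.6] turn [-0. -0.  0.]
q [ 0.18  0.24  0.09  1.94 -0.03  0.96  1.72] F [-0.2  0.5  0.1] grip 0.0471 pos [ 0.4394 -0.1776  0.3406] [-3.142 -0.     3.008] t 10.4
```

```bash
python3 -m jog '[[[-36,0,0,0,0,0,0.45],[-37,0,15,0,0,0,0.45],[-37,0,45,0,0,0,0.45],[0,0,45,0,0,0,0.45],[0,0,45,0,0,0,0.45]]]' >/dev/null
python3 -m jog '[[[0,0,0,0,0,0,0.45]]]'
python3 to.py .5485 -.192 .089 3.0076
```

```text
clock: 11.0
position: [0.5409, -0.1907, 0.1922]
tool_rot: [3.141, -0.009, 3.008]
force: [-0.8, 1.1, 0.2]
grip_width: 0.0383
finger_force: 0.0
shift [ -8.6  -0.3 103.2] shift after turn [ -7.7  -0.2 103.2] turn [ 0.001 -0.009  0.   ]
q [ 0.19  0.59  0.07  1.83 -0.06  0.73  1.73] F [-0.8  1.1  0.2] grip 0.0383 pos [ 0.5409 -0.1907  0.1922] [ 3.141 -0.009  3.008] t 11.0
```

```bash
python3 -m jog '[[[0,0,25,0,0,0,0.45],[0,0,25,0,0,0,0.45],[0,0,0,0,0,0,0.45]]]' 
python3 to.py .5485 -.192 .089 3.0076
```

```text
clock: 11.3
position: [0.5427, -0.1914, 0.1469]
tool_rot: [3.141, -0.002, 3.008]
force: [0.6, 0.3, -0.6]
grip_width: 0.0384
finger_force: 0.0
shift [-5.9  0.2 57.9] shift after turn [-5.8  0.2 57.9] turn [ 0.    -0.002  0.   ]
q [ 0.19  0.66  0.06  1.85 -0.06  0.64  1.73] F [ 0.6  0.3 -0.6] grip 0.0384 pos [ 0.5427 -0.1914  0.1469] [ 3.141e+00 -2.000e-03  3.008e+00] t 11.3
```

```bash
python3 -m jog '[[[-6,0,14,0,0,0,0.45],[0,0,22,0,0,0,0.45],[0,0,22,0,0,0,0.45],[0,0,0,0,0,0,0.45]]]' 
python3 to.py .5485 -.192 .089 3.0076
```

```text
clock: 11.7
position: [0.549, -0.1922, 0.0884]
tool_rot: [3.141, -0.002, 3.008]
force: [-0.0, 0.0, 0.5]
grip_width: 0.0383
finger_force: 0.0
shift [ 0.5  0.1 -0.6] shift after turn [ 0.5  0.1 -0.6] turn [ 0.    -0.002  0.   ]
q [ 0.2   0.76  0.05  1.85 -0.07  0.54  1.73] F [-0.   0.   0.5] grip 0.0383 pos [ 0.549  -0.1922  0.0884] [ 3.141e+00 -2.000e-03  3.008e+00] t 11.7
```

```bash
python3 -m jog '[[[0,0,0,0,0,0,0],[0,0,0,0,0,0,0],[0,0,0,0,0,0,0],[0,0,0,0,0,0,0],[0,0,0,0,0,0,0]]]' 40
python3 -m jog '[[[0,0,-10,0,0,0,0],[0,0,-20,0,0,0,0],[0,0,-35,0,0,0,0],[0,0,-40,0,0,0,0],[0,0,-35,0,0,0,0]]]' >/dev/null
python3 -m jog '[[[0,0,0,0,0,0,0],[0,0,0,0,0,0,0]]]'
python3 - <<'E'
from h import *
f=bot.grab_frame('side'); cv2.imwrite('pics/d.png',cv2.resize(f['img'][120:370,150:500],(700,500))[:,:,::-1])
E
python3 to.py .5542 .1621 .20 3.3916
```

```text
clock: 12.2
position: [0.5498, -0.193, 0.0907]
tool_rot: [-3.141, 0.003, 3.007]
force: [-1.1, -3.5, 9.4]
grip_width: 0.0204
finger_force: 40.0
clock: 12.9
position: [0.5491, -0.1922, 0.2303]
tool_rot: [3.142, 0.002, 3.008]
force: [-1.7, 0.3, -0.8]
grip_width: 0.0207
finger_force: 39.5
shift [ 41.8 351.7  29.3] shift after turn [-92.9 341.8  29.3] turn [ 0.    -0.    -0.384]
q [ 0.18  0.54  0.08  1.79 -0.06  0.81  1.72] F [ 0.1  0.  -1.4] grip 0.0207 pos [ 0.5488 -0.1921  0.2293] [ 3.141 -0.     3.008] t 12.95
```

View pics/d.png

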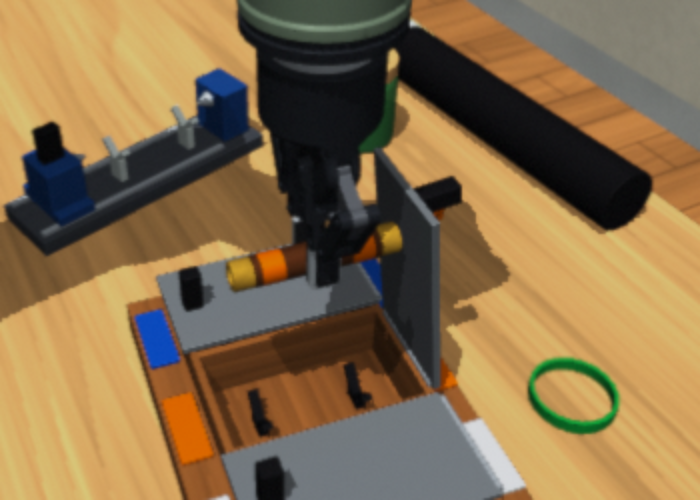

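Rod is gripped level at its middle (at (320,255) in the crop). Carrying it to above the stand.

```bash
python3 -m jog '[[[2,25,0,0,0,0,0],[5,45,0,0,0,0,0],[6,48,0,0,0,0,0],[6,48,0,0,0,0,0],[6,48,0,0,0,0,0]]]' >/dev/null
python3 -m jog '[[[6,48,0,0,0,0,0],[6,45,0,0,0,0,0],[4,30,0,0,0,-0.128,0],[0,0,0,0,0,-0.128,0],[0,0,0,0,0,-0.128,0]]]' >/dev/null
python3 -m jog '[[[0,0,0,0,0,0,0]]]' 
python3 to.py .5534 .162 .16 3.3916
```

```text
clock: 14.05
position: [0.5528, 0.1471, 0.228]
tool_rot: [3.141, -0.002, -2.889]
force: [-0.4, 0.1, -1.5]
grip_width: 0.0202
finger_force: 39.5
shift [-4.5 14.3 68. ] shift after turn [-4.3 14.3 68. ] turn [ 0.    -0.002  0.003]
q [-0.33  0.53 -0.04  1.81  0.03  0.8   1.43] F [-0.4  0.1 -1.5] grip 0.0202 pos [0.5528 0.1471 0.228 ] [ 3.141e+00 -2.000e-03 -2.889e+00] t 14.05
```

```bash
python3 -m jog '[[[-4.3,14.3,20,0,0,0,0],[0,0,30,0,0,0,0],[0,0,18,0,0,0,0],[0,0,0,0,0,0,0],[0,0,0,0,0,0,0]]]' >/dev/null
cat > look.py <<'E'
import sys; from h import *
s=(.567,.1655,.25); C,S=np.cos(s[2]),np.sin(s[2])
def loc(X): d=np.array(X[:2])-s[:2]; return np.round([1e3*(C*d[0]+S*d[1]),1e3*(-S*d[0]+C*d[1]),1e3*X[2]],1)
fr=[bot.grab_frame(c) for c in('side','top','side')]
for f in fr:
    for q in('rod','head_tip','rests','tail_grip'): print(q,[(loc(k['xyz']),round(k['conf'],2)) for k in bot.spot_point(q,f)[:1]],end=' ')
    print()
g=fr[0]['img'][130:250,120:300]; h=fr[1]['img'][170:320,150:260]
cv2.imwrite('pics/%s.png'%sys.argv[1],np.hstack([cv2.resize(g,(430,287),interpolation=2),cv2.resize(h,(211,287),interpolation=2)])[:,:,::-1])
E
python3 look.py e
python3 to.py .5534 .162 .1185 3.3916
```

```text
rod [(array([-17.3,   3.2, 106.1]), 0.65)] head_tip [(array([50.9,  1.7, 58.1]), 0.6)] rests [(array([-6.4, -0.1, 62.1]), 0.89)] tail_grip [(array([-119.3,    5.2,   96.9]), 0.82)] 
rod [(array([-1. , -1.7, -0.2]), 0.2)] head_tip [(array([50. , -3.8, 61.7]), 0.78)] rests [(array([ 1.250e+02, -2.405e+02,  1.000e-01]), 0.52)] tail_grip [(array([-124.7,   -0.6,   99.9]), 0.55)] 
rod [(array([-13.9,   0.6, 103.9]), 0.9)] head_tip [(array([50.7,  0.5, 60.8]), 0.8)] rests [(array([ 2.007e+02, -9.440e+01,  2.000e-01]), 0.52)] tail_grip [(array([-120.3,    3.6,   96.8]), 0.97)] 
shift [ 0.5  0.1 42.7] shift after turn [ 0.5  0.1 42.7] turn [-0. -0.  0.]
q [-0.36  0.63 -0.04  1.84  0.04  0.67  1.4 ] F [ 0.1  0.5 -1.3] grip 0.0205 pos [0.554  0.162  0.1612] [-3.142 -0.    -2.891] t 15.3
```

View pics/e.png

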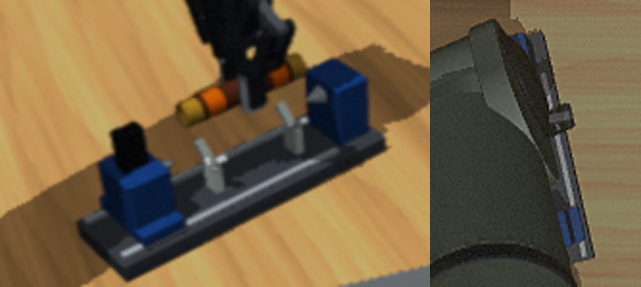

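Rod hovers lengthwise between the cone tips, (180,110)–(300,65), above both rests. Lowering.

```bash
python3 -m jog '[[[0,0,12,0,0,0,0],[0,0,12,0,0,0,0],[0,0,10,0,0,0,0],[0,0,0,0,0,0,0],[0,0,0,0,0,0,0]]]'
python3 -m jog '[[[0,0,3,0,0,0,0],[0,0,2,0,0,0,0],[0,0,0,0,0,0,0],[0,0,0,0,0,0,0]]]'
```

```text
clock: 15.8
position: [0.5538, 0.162, 0.1267]
tool_rot: [-3.141, -0.001, -2.891]
force: [-0.4, -0.2, -0.9]
grip_width: 0.0205
finger_force: 39.5
clock: 16.2
position: [0.554, 0.162, 0.1223]
tool_rot: [3.142, 0.0, -2.891]
force: [0.8, 0.0, -1.2]
grip_width: 0.021
finger_force: 39.5
```

```bash
python3 -m jog '[[[0,0,1.5,0,0,0,0],[0,0,1.5,0,0,0,0],[0,0,0,0,0,0,0],[0,0,0,0,0,0,0]]]'
python3 -m jog '[[[0,0,1.5,0,0,0,0],[0,0,0,0,0,0,0],[0,0,0,0,0,0,0]]]'
python3 -m jog '[[[0,0,1.5,0,0,0,0],[0,0,0,0,0,0,0],[0,0,0,0,0,0,0]]]'
```

```text
clock: 16.6
position: [0.554, 0.162, 0.1191]
tool_rot: [-3.142, -0.0, -2.891]
force: [-0.4, 0.5, -0.9]
grip_width: 0.0201
finger_force: 39.6
clock: 16.9
position: [0.5541, 0.1626, 0.118]
tool_rot: [3.141, 0.001, -2.891]
force: [-1.7, 3.4, 5.7]
grip_width: 0.0204
finger_force: 40.2
clock: 17.2
position: [0.5541, 0.163, 0.1173]
tool_rot: [3.141, 0.001, -2.891]
force: [-7.3, 4.0, 21.4]
grip_width: 0.0205
finger_force: 41.7
```

```bash
python3 -m jog '[[[0,1,-1,0,0,0,0],[0,0,0,0,0,0,0],[0,0,0,0,0,0,0]]]'
python3 -m jog '[[[0,0,0,0,0,0,0.35],[0,0,0,0,0,0,0.5],[0,0,0,0,0,0,0.6],[0,0,0,0,0,0,0.6]]]' 20
python3 -m jog '[[[0,0,-20,0,0,0,0.6],[0,0,-40,0,0,0,0.6],[0,0,-40,0,0,0,0.6],[30,0,-20,0,0,0,0.6],[40,0,0,0,0,0,0.6]]]'
python3 -m jog '[[[40,0,0,0,0,0,0.6],[0,0,0,0,0,0,0.6]]]' >/dev/null
python3 look.py f; python3 to.py .45 .135 .2 3.3916
```

```text
clock: 17.5
position: [0.554, 0.1632, 0.1175]
tool_rot: [3.141, 0.001, -2.891]
force: [-1.9, 1.2, 9.0]
grip_width: 0.0205
finger_force: 40.4
clock: 17.9
position: [0.5537, 0.1629, 0.117]
tool_rot: [-3.141, -0.0, -2.892]
force: [0.2, -0.2, 0.2]
grip_width: 0.0518
finger_force: 0.0
clock: 18.4
position: [0.4867, 0.1459, 0.2395]
tool_rot: [3.141, 0.005, -2.892]
force: [-0.0, 0.1, -1.5]
grip_width: 0.0512
finger_force: 0.0
rod [(array([-14.8,   3.7,  62.4]), 0.62)] head_tip [(array([50.8,  3.2, 60. ]), 0.96)] rests [(array([-8. , -2.9, 61.7]), 0.91)] tail_grip [(array([-122.4,    1.9,   96.6]), 0.6)] 
rod [(array([-10.6,   3. ,  61.5]), 0.78)] head_tip [(array([50.3, -1.6, 62.5]), 0.57)] rests [(array([-10.4,   1.8,  57.8]), 0.95)] tail_grip [(array([  63.6, -467. ,   -0.6]), 0.63)] 
rod [(array([-12.5,   4.8,  61.6]), 0.75)] head_tip [(array([52.3,  2.7, 60.4]), 0.93)] rests [(array([-8.9,  1.6, 60. ]), 0.94)] tail_grip [(array([-119.8,    0.5,   97.3]), 0.65)] 
shift [-2.5 -1.4 37.2] shift after turn [-2.5 -1.4 37.2] turn [-0. -0.  0.]
q [-0.38  0.37 -0.05  2.07  0.03  0.7   1.37] F [-0.4  0.3 -0.5] grip 0.0509 pos [0.4472 0.1357 0.2372] [-3.142 -0.    -2.891] t 19.35
```

View pics/f.png

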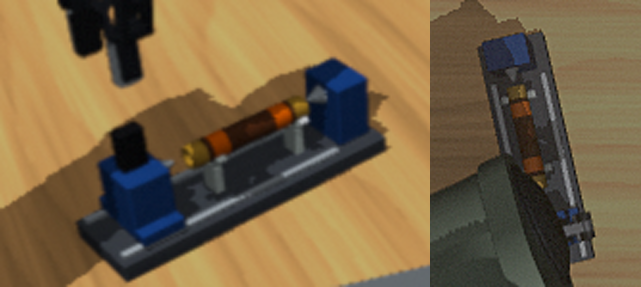

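The rod lies on both rests, (190,155)–(300,108), between the cones; next the tailstock tab at (128,148).

```bash
python3 -m jog '[[[-3,0,27,0,0,0,0.6],[0,0,27,0,0,0,0.6],[0,0,26,0,0,0,0.6],[0,0,0,0,0,0,0.6]]]'
python3 -m jog '[[[0,0,0,0,0,0,0],[0,0,0,0,0,0,0],[0,0,0,0,0,0,0],[0,0,0,0,0,0,0],[0,0,0,0,0,0,0]]]' 50
python3 to.py .4502 .1357 .156 3.3916
```

```text
clock: 19.75
position: [0.4489, 0.1361, 0.1549]
tool_rot: [-3.141, -0.004, -2.891]
force: [-0.4, -0.3, -0.3]
grip_width: 0.0517
finger_force: 0.0
clock: 20.25
position: [0.4506, 0.1371, 0.1586]
tool_rot: [3.141, 0.002, -2.891]
force: [-2.6, 2.7, 8.5]
grip_width: 0.0131
finger_force: 48.8
shift [ 0.7 -1.3  2.6] shift after turn [ 0.7 -1.3  2.6] turn [0.001 0.002 0.   ]
q [-0.38  0.52 -0.05  2.11  0.05  0.51  1.35] F [-2.6  2.7  8.5] grip 0.0131 pos [0.4506 0.1371 0.1586] [ 3.141e+00  2.000e-03 -2.891e+00] t 20.25
```

```bash
python3 -m jog '[[[-4,0,0,0,0,0,0],[-4,0,0,0,0,0,0],[-4,0,0,0,0,0,0],[-4,0,0,0,0,0,0],[0,0,0,0,0,0,0]]]'
python3 -m jog '[[[-3,0,0,0,0,0,0],[-3,0,0,0,0,0,0],[-3,0,0,0,0,0,0],[0,0,0,0,0,0,0]]]'
python3 look.py g
```

```text
clock: 20.75
position: [0.4665, 0.1411, 0.1586]
tool_rot: [3.141, 0.003, -2.891]
force: [0.5, 3.2, 5.9]
grip_width: 0.0128
finger_force: 48.7
clock: 21.15
position: [0.4749, 0.1433, 0.1586]
tool_rot: [3.141, 0.002, -2.891]
force: [-1.2, 2.3, 7.0]
grip_width: 0.0126
finger_force: 48.9
rod [(array([-15.7,   1.5,  61.3]), 0.61)] head_tip [(array([48.9,  4.3, 60.9]), 0.89)] rests [(array([-10.2,   1.9,  63.7]), 0.73)] tail_grip [(array([-95.2,   2.3,  98.1]), 0.92)] 
rod [(array([-10.8,   3.6,  62. ]), 0.78)] head_tip [(array([51.3, -1.7, 59.8]), 0.77)] rests [(array([-9. ,  1.2, 59. ]), 0.72)] tail_grip [] 
rod [(array([-13. ,   1.9,  61.7]), 0.94)] head_tip [(array([52.3,  3.6, 60.7]), 0.76)] rests [(array([-9.2, -0.9, 63.6]), 0.91)] tail_grip [(array([-97. ,   0.7,  92.2]), 0.73)]
```

View pics/g.png

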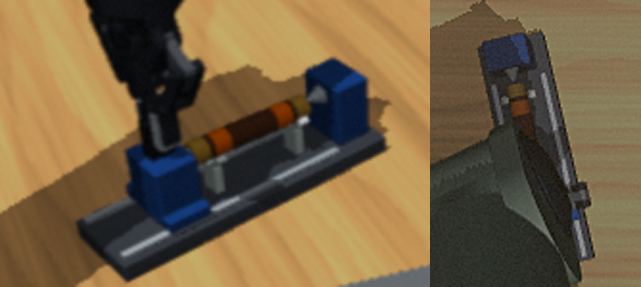

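Tailstock followed by 25 mm; its cone has reached the near end of the rod at (195,150). Continuing in small steps, watching force.

```bash
for i in 1; do python3 -m jog '[[[-2,0,0,0,0,0,0],[-2,0,0,0,0,0,0],[-2,0,0,0,0,0,0],[0,0,0,0,0,0,0]]]'
python3 -m jog '[[[-1.5,0,0,0,0,0,0],[-1.5,0,0,0,0,0,0],[0,0,0,0,0,0,0]]]'; python3 -m jog '[[[-1,0,0,0,0,0,0],[-1,0,0,0,0,0,0],[0,0,0,0,0,0,0]]]';done | grep -E 'pos|force:'
```

```text
position: [0.4805, 0.1447, 0.1586]
force: [-2.8, 2.3, 7.4]
finger_force: 49.0
position: [0.4833, 0.1454, 0.1586]
force: [-3.0, 1.0, 8.3]
finger_force: 49.1
position: [0.4852, 0.1459, 0.1586]
force: [-3.1, 1.3, 9.9]
finger_force: 49.1
```

```bash
(python3 -m jog '[[[-1,0,0,0,0,0,0],[-1,0,0,0,0,0,0],[0,0,0,0,0,0,0]]]'; python3 -m jog '[[[-1,0,0,0,0,0,0],[-1,0,0,0,0,0,0],[0,0,0,0,0,0,0]]]' )| grep -E 'pos|force:'; python3 look.py h0
```

```text
position: [0.4871, 0.1463, 0.1586]
force: [-4.9, 0.6, 8.5]
finger_force: 49.1
position: [0.4888, 0.1467, 0.1586]
force: [-6.1, 0.9, 12.0]
finger_force: 49.5
rod [(array([ 0.1,  1.9, 59.9]), 0.8)] head_tip [(array([48.8,  4.1, 64.2]), 0.56)] rests [(array([-6.4, -1.3, 60.3]), 0.73)] tail_grip [(array([-81.5,   1.8,  94.7]), 0.81)] 
rod [(array([ -32.6, -371.1,   56.6]), 0.59)] head_tip [(array([52.6, -3.1, 62.6]), 0.74)] rests [(array([-10.6,   5.1,  57.4]), 0.81)] tail_grip [] 
rod [(array([-0.5,  6. , 61.7]), 0.78)] head_tip [(array([50.3,  0.6, 58.6]), 0.57)] rests [(array([-11.7,  -1.5,  62.2]), 0.69)] tail_grip [(array([-80.5,   2.5,  99.6]), 0.92)]
```

Force is rising and the rod is now near x = 0. Pushing until firm.

```bash
(python3 -m jog '[[[-1,0,0,0,0,0,0],[0,0,0,0,0,0,0],[0,0,0,0,0,0,0]]]'; python3 -m jog '[[[-1,0,0,0,0,0,0],[0,0,0,0,0,0,0],[0,0,0,0,0,0,0]]]';python3 -m jog '[[[-1,0,0,0,0,0,0],[0,0,0,0,0,0,0],[0,0,0,0,0,0,0]]]' )| grep -E 'pos|force:'
```

```text
position: [0.4893, 0.1469, 0.1586]
force: [-9.8, 0.9, 15.6]
finger_force: 50.0
position: [0.4897, 0.147, 0.1585]
force: [-13.6, -0.7, 19.6]
finger_force: 50.7
position: [0.4901, 0.1471, 0.1585]
force: [-18.3, -1.1, 24.2]
finger_force: 51.3
```

```bash
python3 -m jog '[[[0,0,0,0,0,0,0.2],[0,0,0,0,0,0,0.4],[0,0,0,0,0,0,0.6],[0,0,0,0,0,0,0.6]]]' 20
python3 -m jog '[[[0,0,-25,0,0,0,0.6],[0,0,-40,0,0,0,0.6],[0,0,-40,0,0,0,0.6],[40,0,-20,0,0,0,0.6],[40,0,0,0,0,0,0.6]]]'
python3 -m jog '[[[0,0,0,0,0,0,0.6],[0,0,0,0,0,0,0.6]]]' >/dev/null; python3 look.py h
python3 - <<'E'
import cv2; from h import *
f=bot.grab_frame('side'); cv2.imwrite('pics/i.png',cv2.resize(f['img'][140:240,150:290],(700,500),interpolation=2)[:,:,::-1])
E
```

```text
clock: 25.55
position: [0.4919, 0.1471, 0.1575]
tool_rot: [-3.142, 0.001, -2.892]
force: [-0.9, -0.2, -0.6]
grip_width: 0.0514
finger_force: 0.0
clock: 26.05
position: [0.4142, 0.1274, 0.2843]
tool_rot: [3.141, 0.004, -2.892]
force: [-0.6, 0.1, -1.2]
grip_width: 0.051
finger_force: 0.0
rod [(array([ 0.9,  3.5, 66.3]), 0.82)] head_tip [(array([51.4,  2.9, 63.2]), 0.85)] rests [(array([-8.6, -2.6, 59.7]), 0.78)] tail_grip [(array([-79.7,   4.3,  96.1]), 0.83)] 
rod [(array([51.5, -1.2, 62. ]), 0.68)] head_tip [(array([51.4, -1.5, 62.8]), 0.83)] rests [(array([-8.1, -1.4, 57.9]), 0.86)] tail_grip [(array([-82. ,  -3.2, 101.4]), 0.63)] 
rod [(array([-1. ,  2.3, 62.9]), 0.84)] head_tip [(array([51.5,  2.7, 61.8]), 0.93)] rests [] tail_grip [(array([-77.9,   3.7,  96.5]), 0.88)]
```

View pics/i.png

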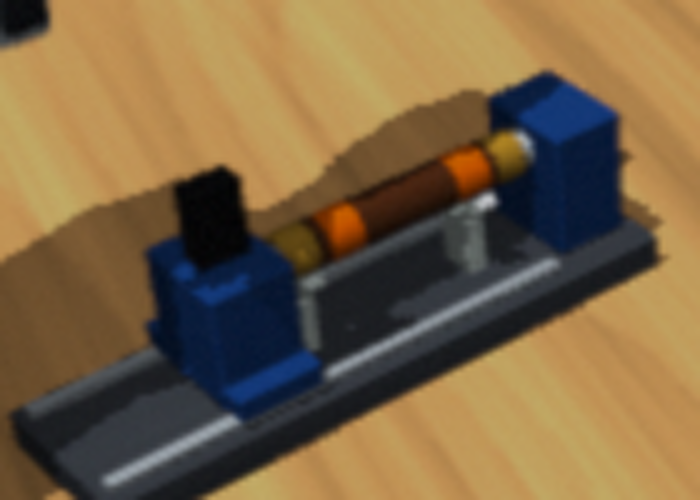

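The rod sits on both cones, (275,245) to (530,150), clear of the rests, and the gripper is away. The hard stop after 41 mm fits a seated rod, so I'm handing in.

```bash
python3 -c "
from workcell import bot
print(bot.job_done())"
```

```text
the job is handed in; nothing more can be done
None
```

I handed the job in at about 27 s of robot time: the rod is held between both cones off the rests, only the orange-tagged lid was opened, and the arm never went near the jar, whistle or wristband; no verdict came back.

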